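# Packing up the hanging foot of a plate rack

## Robot

A 6-joint arm with a two-finger parallel gripper is mounted at the origin on the work surface. World frame = base frame: x ahead of the robot, y to its left, z up, the work surface at z = 0. Lengths are in m, angles in rad, forces in N, time in s.
With the tool pointing down it reaches from about 0.375 to 0.9 m from the base axis. Payload 3.1 kg.
Tool frame: the origin (TCP) lies between the finger pads; the fingertips stand 8 mm ahead of it and the grasp point (between the pads) lies 11 mm behind it; z points along the fingers, y is the line along which they close (so a half turn about z gives the same grasp; the last joint's range is limited). The gripper opens to 87 mm and grips with 3 to 60 N. Pads are 19 mm wide; open, the fingers measure 117 mm over their backs; the gripper's body (75 mm by 190 mm) begins 51 mm behind the grasp point.
Start: joints at [-1.359, 0.527, 1.433, -0, 1.181, -0.178], TCP at [0.238, -0.578, 0.231] pointing down, gripper open.
Joint ranges: [-3.08, 3.08], [-0.75, 2.2], [0.22, 2.44], [-1.43, 4.57], [0, 2.65], [-2.85, 2.85]. Speed limits (rad/s): [2.79, 2.79, 3.14, 3.14, 3.14, 3.14].

## Interface

Orientations are given as a unit quaternion [x, y, z, w].
In Python, from rig import robot, vision, job gives the robot as it stands.
- The arm moves only by the shell command python3 -m handwheel 'ROWS' [OPENING] [FORCE]. ROWS is JSON, a list of rows, each a list of 4 numbers: the shift along the tool's x, y, z as a fraction of full scale, then the turn about the tool's z as a fraction of full scale. A call has 1 to 20 rows; each row is the pose to reach, as a shift and turn from the pose commanded when the call began, along the tool's axes at that moment, turning the shorter way round; what a row does not reach only later rows make up. Full scale, the value 1, is 300 mm for a shift and 2 pi rad for a turn. A row lasts 1/12 s, in which the tool goes at most 41.7 mm and 7.16 degrees, less where a joint would pass 70% of its speed; a pose out of reach is approached as far as the arm can. A call with a number of a shift or a turn outside -1 to 1 is refused whole. A call with a gripper value outside its range is refused whole. OPENING is the opening in per cent of the stroke, from 0 (shut) to 100 (fully open), set as the call begins (- or left out, the last holds). The fingers move at their own pace and stop on an object; FORCE is the grip in N (left out, the last holds). Time passes only in rows, so rows that repeat a pose let the fingers close. It gives the time, the measured TCP pose, the force, the opening and the grip force at its end, in the units of the state.
- robot.get_obs(): the state, without advancing time (a new reading comes with each control period).
- vision.camera(name): name is "scene" or "side" or "wrist"; returns a dict with "frame" (480x640x3 uint8, red, green, blue), "K" (3x3 intrinsics, pixels), "k1" (the pictures are not rectified: a ray, as slopes to the right and down, at radius r is drawn at 1 + k1 r^2 times it, then the intrinsics apply), "cam_to_world" (4x4, takes a point from camera to world coordinates); the wrist camera has in their place "hand_eye" (4x4, takes a point from camera to tool coordinates, whose origin is the TCP and whose axes are the flange's). Camera axes: x right, y down, z forward; pixel columns grow to the right and rows downward; lengths in m; the calibration is good to about 2 mm. A picture is of the moment at which its call begins: read the wrist's pose just before it. There is no depth.
- job.hand_in(): hands the job in; it is judged then, once.
Trained networks look in the newest picture that a camera, given by its name, has taken for a name from the list of things; names that differ only in an ending like _2 or _b are one class to them, and where a whole thing is asked for, a point or a joint stands for the part that bears it (a point fixed in the world has none). Each returns a list of dicts, best first, with "conf" (0 to 1); they miss things now and then, are a little off and sometimes report something else, mostly with a low value. They report only what shows in the picture. A call takes as long as a camera call. They do not tell look-alikes from the thing itself.
- vision.look_for(camera, label): "point" ([row, column] in pixels, amid what is visible of it).
- vision.outline_of(camera, label): "mask" (480x640 bool, what is visible of it) and "point" ([row, column] in pixels, amid what is visible of it).
The state is a dict: "time": time; "q": joint angles; "joint_velocities": joint speeds; "joint_torque": joint torques, N m; "position": TCP position; "tool_rot": TCP orientation; "ft_force": force on the tool from outside, world axes, zero at the start; "moment": the same for the moment, N m; "grip_width": finger opening in m; "grip_force": force on a finger pad.
Only numpy, scipy, OpenCV 4.12 (cv2) and the standard library are available. Lean on these libraries where they do the work, as an engineer would, in place of code of your own. Each camera call takes 0.05 s, during which the arm holds its last target. There are 200 camera calls.

## Task

The loaded plate rack on the bench is out of true: one of its two front feet bears on the bench, the other hangs a little clear of it. Pick up the white packer from the chopping board by its grip and, with the blade flat on the bench, try its thin end under the front feet: it jams at the foot that bears and slides in under the one that hangs. Push it home there until the whole foot is over the blade and leave it lying flat, without knocking the rack or disturbing the bowl, the bottle or the mug.

Things in the scene. Friction and masses are not known exactly. Their poses are not given: they have to be found in the camera images.
- packer: Loose white plastic packer (levelling shim): flat blade 90 mm long (its x), 40 mm wide (y), 6 mm thick, 45 g, with an upright finger grip on its tail: a rib 14 mm thick (y), 28 mm long (x -45 to -17 mm), top 34 mm above the underside. Origin: centre of the blade's underside. +x is the thin end: the last 10 mm slope from 6 to 2.5 mm. Starts flat on the board, +x within 35 degrees of the rack's +x.
- packer_tip (a point): Middle of the packer's thin end, on its underside, 45 mm from its origin along its x.
- board: Wooden chopping board, 150 mm (x) by 140 mm (y), 18 mm thick, heavy, stays put. Origin: centre of its underside. It lies to the left or to the right of the robot's middle, and the bowl on the other side.
- rack: Steel plate rack loaded with plates, so heavy that it stays put. Wire deck 240 mm deep (x -140 to +100), 420 mm wide (y), underside 138 mm and top 150 mm above the bench; plates reach 225 mm. Origin: on the bench under the deck; x from front (robot side) to back, y to the left seen from the robot. Legs 18 mm thick; black feet 30 mm across, 8 mm high, the front ones 40 mm behind the deck's front edge.
- foot_left (a point): Point on the bench below the axis of the left front foot (rack frame: x -100 mm, y +150 mm). Axes as the rack's. One front foot, left or right (not told), stands on the bench; the other hangs with its underside 8 mm above the bench.
- foot_right (a point): Point on the bench below the axis of the right front foot (rack frame: x -100 mm, y -150 mm). Axes as the rack's. With the packer home its rib stands close under the deck's front edge: an upright hand there would meet the deck, so it must lean back from the rack by 25 to 45 degrees.
- bowl: Steel bowl, 130 mm across, 55 mm high, upright; bystander. Origin: centre of its underside.
- bottle: Clear plastic bottle, 64 mm across, 190 mm high, standing left of the rack; bystander. Origin: centre of its underside.
- mug: White mug, 80 mm across, 90 mm high, standing right of the rack; bystander. Origin: centre of its underside.
There are look-alikes about, which are no part of the job. Of the things like the packer, leave any that is brown or purple; of the rest the larger one is meant.

How it is judged:
By the outcome, as a careful person would: the job done as asked, in the order asked, and still so for the second after the job is handed in, with the robot touching nothing.
It also fails if it takes over 64 s, if anything falls off the work surface, if the arm or the gripper's body presses on something with over 40 N, if the wrist force passes 120 N, or if a joint passes its speed limit or range.

## Working session

There is one attempt and no reset: what is moved stays moved. The work goes in short steps, Python scripts to look and compute and a shell command to move; the robot and the scene stay as the last step left them, time stands still between calls to the robot, and variables do not carry over. Pictures are saved under pics/ and viewed, at most 10 in all, crops included, and the job is handed in when it is done.

```bash
ls; mkdir -p pics; cat > h.py <<'E'
import numpy as np, cv2
from rig import robot, vision, job
from scipy.spatial.transform import Rotation as R
def cam(n):
    o=robot.get_obs(); c=vision.camera(n)
    if n=="wrist":
        T=np.eye(4);T[:3,:3]=R.from_quat(o["tool_rot"]).as_matrix();T[:3,3]=o["position"]
        c["cam_to_world"]=T@np.array(c["hand_eye"])
    return c
def ray(c,rc):
    K=np.array(c["K"]);r,col=rc
    D=np.array([c["k1"],0,0,0,0],float)
    u=cv2.undistortPoints(np.array([[[col,r]]],float),K,D)[0,0]
    T=np.array(c["cam_to_world"]);return T[:3,3],T[:3,:3]@np.array([u[0],u[1],1])
def onz(c,rc,z):
    o,d=ray(c,rc);return o+d*(z-o[2])/d[2]
def proj(c,P):
    T=np.linalg.inv(np.array(c["cam_to_world"]));P=np.atleast_2d(P)@T[:3,:3].T+T[:3,3]
    p=cv2.projectPoints(P,np.zeros(3),np.zeros(3),np.array(c["K"]),np.array([c["k1"],0,0,0,0],float))[0][:,0]
    return p[:,::-1]
def save(c,f,box=None,s=1):
    im=c["frame"][...,::-1]
    if box: im=im[box[0]:box[1],box[2]:box[3]]
    cv2.imwrite("pics/"+f,cv2.resize(im,None,fx=s,fy=s,interpolation=cv2.INTER_CUBIC))
E
python3 - <<'E'
from h import *
print(robot.get_obs())
for n in ["scene","side"]:
    c=cam(n); save(c,n+"0.png"); T=np.array(c["cam_to_world"]); print(n,T.round(3).tolist(),c["k1"],c["K"])
    for l in ["packer","board","rack","foot_left","foot_right","bowl","bottle","mug"]:
        for d in vision.look_for(n,l)[:4]: print(l,round(d["conf"],2),np.round(d["point"]),onz(c,d["point"],0.0).round(3)[:2])
E
```

```text
pics
{'time': 0.0, 'q': array([-1.35951068e+00,  5.28440412e-01,  1.43392240e+00,  8.38347283e-06,
        1.18138616e+00, -1.78516750e-01]), 'joint_velocities': array([ 0.0020432 , -0.00089878, -0.00138655,  0.00025973, -0.00036536,
        0.00056509]), 'joint_torque': array([-1.66372942e-03, -4.40041888e+01, -1.76591885e+01,  6.32674573e-02,
        5.83116850e-02, -1.76825538e-04]), 'position': array([ 0.23736916, -0.57738852,  0.22958105]), 'tool_rot': array([ 9.81066548e-01,  1.93667925e-01, -1.37885528e-05, -1.07807661e-03]), 'ft_force': array([ 0.58537965,  0.83580097, -0.37060466]), 'moment': array([0.02896452, 0.01787999, 0.03836598]), 'grip_force': 0.0, 'grip_width': 0.08703172711310003}
scene [[0.216, 0.922, -0.322, 1.057], [0.976, -0.205, 0.067, -0.144], [-0.004, -0.329, -0.944, 1.462], [0.0, 0.0, 0.0, 1.0]] -0.13416729532205854 [[592.876539     0.         321.05615986]
 [  0.         592.876539   246.36198567]
 [  0.           0.           1.        ]]
packer 0.73 [255. 195.] [ 0.511 -0.367]
packer 0.73 [261. 137.] [ 0.492 -0.521]
packer 0.68 [201. 202.] [ 0.361 -0.326]
[... 494 characters left out ...]
 [0.02, -0.801, -0.598, 0.877], [0.0, 0.0, 0.0, 1.0]] -0.12300125909834062 [[502.46283325   0.         309.3201429 ]
 [  0.         502.46283325 239.42398029]
 [  0.           0.           1.        ]]
packer 0.95 [336. 316.] [ 0.516 -0.352]
packer 0.83 [341. 253.] [ 0.375 -0.32 ]
packer 0.76 [308. 275.] [ 0.455 -0.233]
packer 0.67 [392. 330.] [ 0.488 -0.51 ]
board 0.94 [344. 335.] [ 0.55 -0.39]
rack 0.67 [194. 370.] [0.915 0.18 ]
foot_left 0.55 [194. 369.] [0.908 0.178]
foot_right 0.97 [191. 372.] [0.928 0.195]
bowl 0.98 [176. 243.] [0.54  0.429]
bowl 0.69 [193. 368.] [0.911 0.188]
bowl 0.33 [155. 292.] [0.755 0.523]
bottle 0.89 [157. 292.] [0.749 0.514]
mug 0.76 [312. 394.] [ 0.728 -0.342]
```

View pics/scene0.png

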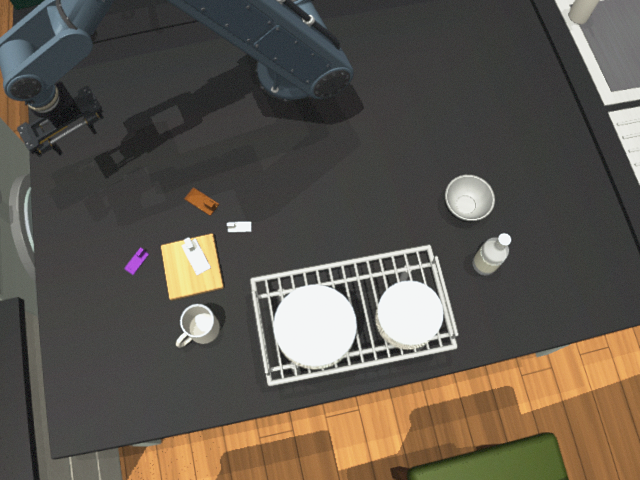

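View pics/side0.png

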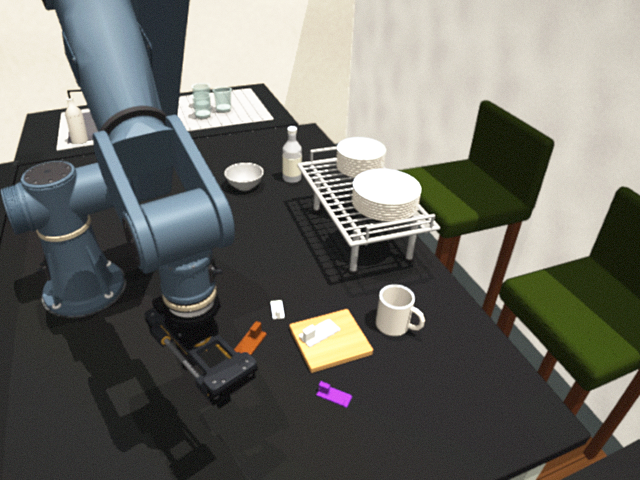

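Scene picture: the packer look-alikes are brown (201,202), purple (261,137), small white on the bench (226,240), and large white on the board (255,195). The last fits, because it is neither brown nor purple, is the larger white one, and lies on the board. The rack deck corners are roughly at (278,251), (246,432), (347,456) and (384,268). The side view shows the right front leg at about (265,353). I'll confirm in a crop and fit the poses.

```bash
cat > fit.py <<'E'
from h import *
from scipy.optimize import minimize
def box(x0,x1,y0,y1,z0,z1): return np.array([[x,y,z] for x in(x0,x1) for y in(y0,y1) for z in(z0,z1)],float)
PK=[np.vstack([box(-.045,.035,-.02,.02,0,.006),box(.045,.045,-.02,.02,0,.0025)]),box(-.045,-.017,-.007,.007,0,.034)]
def render(c,parts,p,z):
    m=np.zeros((480*4,640*4),np.uint8);Rz=R.from_euler('z',p[2]).as_matrix()
    for b in parts:
        q=proj(c,b@Rz.T+[p[0],p[1],z])[:,::-1]*4+1.5
        cv2.fillConvexPoly(m,cv2.convexHull(q.astype(np.float32)).astype(np.int32),255)
    return cv2.resize(m,(640,480),interpolation=cv2.INTER_AREA)/255.
def fit(obs,parts,p0,z):
    f=lambda p:sum(np.abs(render(c,parts,p,z)-m).sum()/m.sum() for c,m in obs)
    best=min((minimize(f,np.add(p0,[0,0,a]),method='Nelder-Mead',options=dict(initial_simplex=np.add(p0,[0,0,a])+np.array([[0,0,0],[.01,0,0],[0,.01,0],[0,0,.15]]),xatol=1e-4)) for a in(-.4,0,.4)),key=lambda r:r.fun)
    return best.x,best.fun
def mask(n,lab,z,xy,tol=.04):
    c=cam(n)
    for d in vision.outline_of(n,lab):
        if np.linalg.norm(onz(c,d["point"],z)[:2]-xy)<tol: return c,d["mask"].astype(float)
    print("none",n)
E
python3 - <<'E'
from fit import *
obs=[o for o in(mask(n,"packer",.02,[.505,-.36]) for n in("scene","side")) if o]
for o in obs: print(fit([o],PK,[.505,-.36,0],.018))
p,f=fit(obs,PK,[.505,-.36,0],.018);print("packer",p,f)
c=cam("scene")
P=np.array([onz(c,rc,.15)[:2] for rc in[(278,251),(246,432),(347,456),(384,268)]])
print(P.round(3).tolist(),[np.linalg.norm(P[i]-P[i-1]).round(3) for i in range(4)])
a=cv2.resize(c["frame"][190:310,110:270,::-1],(640,480),interpolation=2);cv2.imwrite("pics/crop1.png",a)
s=cam("side");b=cv2.resize(s["frame"][140:290,290:450,::-1],(800,600)[:2] and (640,600),interpolation=2);cv2.imwrite("pics/crop2.png",b)
E
```

```text
(array([ 0.52317456, -0.36305503,  0.29272167]), np.float64(0.08130718954248367))
(array([ 0.5220367 , -0.36174147,  0.33560031]), np.float64(0.15309085466247568))
packer [ 0.52216445 -0.36270409  0.30042345] 0.24569333625013912
[[0.65, -0.225], [0.665, 0.205], [0.907, 0.192], [0.895, -0.232]] [np.float64(0.246), np.float64(0.43), np.float64(0.242), np.float64(0.425)]
```

View pics/crop1.png

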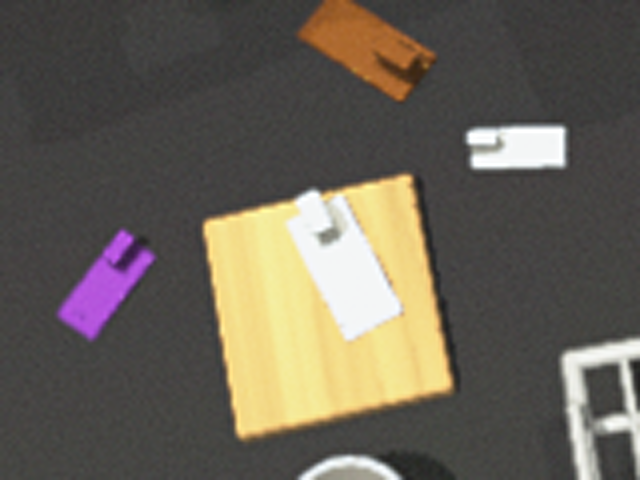

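View pics/crop2.png

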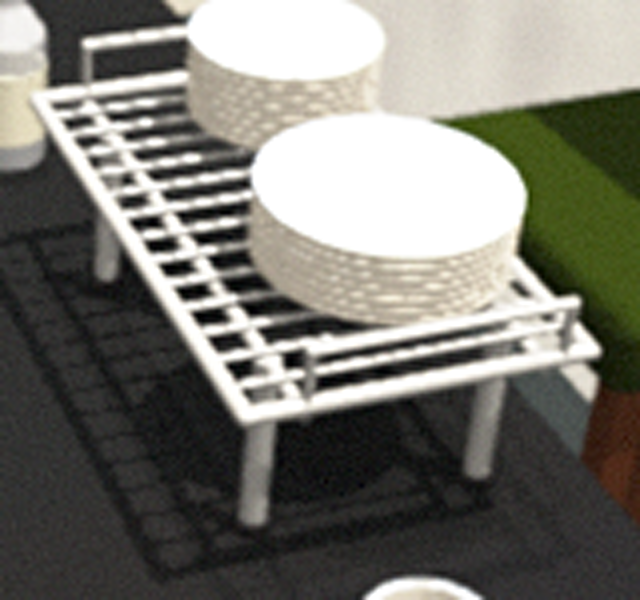

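Crop 1 confirms the large white packer on the board, with its rib at the near-left end and the tip pointing toward the rack. The small white one, the brown one and the purple one are decoys. Crop 2 shows the rack deck and its right front leg; the foot gap can't be made out. Moving over the packer for a close look.

```bash
python3 -m handwheel '[[0.9,-0.31,0.1,0.0146],[0.9,-0.31,0.1,0.0146],[0.9,-0.31,0.1,0.0146],[0.9,-0.31,0.2,0.0146],[0.9,-0.31,0.2,0.0146],[0.9,-0.31,0.2,0.0146],[0.9,-0.31,0.2,0.0146],[0.9,-0.31,0.2,0.0146],[0.9,-0.31,0.2,0.0146],[0.9,-0.31,0.2,0.0146],[0.9,-0.31,0.2,0.0146],[0.9,-0.31,0.2,0.0146]]' 100
python3 - <<'E'
from fit import *
c=cam("wrist");save(c,"w1.png");print(np.array(c["hand_eye"]).round(3).tolist())
for d in vision.look_for("wrist","packer"):print(d["conf"],d["point"],onz(c,d["point"],.02))
o=mask("wrist","packer",.02,[.52,-.363])
if o: 
    print(fit([o],PK,[.522,-.363,.3],.018)); print(robot.get_obs()["position"])
E
```

```text
time: 2.2
position: [0.4511, -0.3911, 0.1711]
tool_rot: [0.989, 0.147, 0.0, 0.001]
ft_force: [0.3, -1.2, -0.5]
grip_width: 0.0872
grip_force: 0.0
[[-0.001, -0.966, -0.257, 0.07], [1.0, -0.001, -0.0, -0.0], [0.0, -0.257, 0.966, -0.153], [0.0, 0.0, 0.0, 1.0]]
0.96 [268.2, 228.0] [ 0.38733326 -0.31830075  0.02      ]
0.84 [137.2, 309.5] [ 0.52293798 -0.35822277  0.02      ]
0.66 [219.7, 460.2] [ 0.49409645 -0.50956543  0.02      ]
0.58 [168.5, 169.3] [ 0.46252732 -0.24755771  0.02      ]
(array([ 0.52123165, -0.35992412,  0.29115966]), np.float64(0.02588988164435735))
[ 0.45127348 -0.39043478  0.17089491]
```

```bash
cat > rackfit.py <<'E'
# refine rack pose: deck outline (0.24x0.42) edges against bright pixels, scene+side
from fit import *
def rails():
    t=.006; L=[]
    for x in(-.14,.1): L.append([[x,-.21],[x,.21]])
    for y in(-.21,.21): L.append([[-.14,y],[.1,y]])
    return L
def outline(p,z,ins):
    C=np.array([[-.14+ins,-.21+ins],[-.14+ins,.21-ins],[.1-ins,.21-ins],[.1-ins,-.21+ins]])
    c,s=np.cos(p[2]),np.sin(p[2]);W=C@np.array([[c,s],[-s,c]])+p[:2]
    t=np.linspace(0,1,60)[:,None]
    return [np.c_[W[i]+(W[(i+1)%4]-W[i])*t,np.full(60,z)] for i in range(4)]
def score(p,cs):
    tot=0
    for c,g in cs:
        for ins,z,w in((.004,.15,1),(-.006,.146,-1)):
            for k,e in enumerate(outline(p,z,ins)):
                q=proj(c,e).astype(np.float32)
                tot-=w*cv2.remap(g,q[:,1],q[:,0],cv2.INTER_LINEAR).mean()
    return tot
cs={n:(c,cv2.GaussianBlur(cv2.cvtColor(c["frame"],cv2.COLOR_RGB2GRAY).astype(np.float32),(3,3),0)) for n in("scene","side") for c in[cam(n)]}
for sel in(["scene"],["side"],["scene","side"]):
    best=min((minimize(score,[.799+a,-.0157+b,-.035],args=([cs[n] for n in sel],),method='Nelder-Mead',options=dict(initial_simplex=np.array([.799+a,-.0157+b,-.035])+np.array([[0,0,0],[.006,0,0],[0,.006,0],[0,0,.02]]))) for a in(-.006,0,.006) for b in(-.006,0,.006)),key=lambda r:r.fun)
    p=best.x;c,s=np.cos(p[2]),np.sin(p[2]);f=lambda x,y:(p[:2]+[c*x-s*y,s*x+c*y]).round(4)
    print(sel,p.round(4),best.fun,"R",f(-.1,-.15),"L",f(-.1,.15))
E
python3 rackfit.py
```

```text
['scene'] [ 0.7998 -0.0024 -0.0267] -241.29544067382812 R [ 0.6959 -0.1497] L [0.7039 0.1502]
['side'] [ 0.7923 -0.0285 -0.0303] -290.56085205078125 R [ 0.6878 -0.1754] L [0.6968 0.1244]
['scene', 'side'] [ 0.7971 -0.0268 -0.0379] -378.48895263671875 R [ 0.6915 -0.1729] L [0.7028 0.1269]
```

View pics/w1.png

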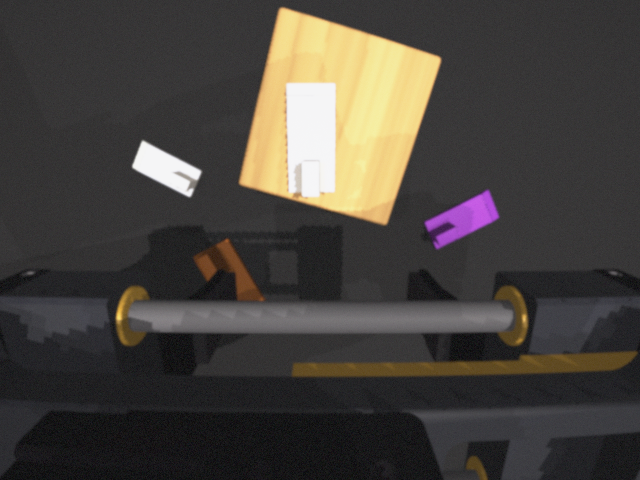

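The wrist view shows the packer square to the hand with its rib at (178,311), and the fit is clean: packer at (0.521, -0.360), yaw 0.291. Going down and gripping the rear half of the rib.

```bash
python3 -m handwheel '[[0.133,-0.031,0,0],[0.133,-0.031,0.1,0],[0.133,-0.031,0.2,0],[0.133,-0.031,0.3,0],[0.133,-0.031,0.38,0],[0.133,-0.031,0.42,0],[0.133,-0.031,0.45,0],[0.133,-0.031,0.45,0],[0.133,-0.031,0.45,0],[0.133,-0.031,0.45,0],[0.133,-0.031,0.45,0]]' 100
python3 -m handwheel '[[0,0,0,0],[0,0,0,0],[0,0,0,0],[0,0,0,0],[0,0,0,0],[0,0,0,0],[0,0,0,0],[0,0,0,0],[0,0,0,0],[0,0,0,0],[0,0,0,0],[0,0,0,0]]' 0 25
```

```text
time: 3.42
position: [0.4882, -0.3698, 0.0372]
tool_rot: [0.989, 0.148, 0.001, 0.001]
ft_force: [-0.1, 0.1, -0.6]
grip_width: 0.087
grip_force: 0.0
time: 4.42
position: [0.4873, -0.3689, 0.0355]
tool_rot: [0.989, 0.148, -0.0, 0.0]
ft_force: [-1.0, 0.4, 0.1]
grip_width: 0.015
grip_force: 0.1
```

```bash
python3 -m handwheel '[[0,0,0,0],[0,0,0,0],[0,0,0,0],[0,0,0,0]]'
python3 -m handwheel '[[0,0,-0.05,0],[0,0,-0.1,0],[0,0,-0.15,0],[0,0,-0.2,0],[0,0,-0.2,0],[0,0,-0.2,0],[0,0,-0.2,0]]'
```

```text
time: 4.75
position: [0.4873, -0.3688, 0.0355]
tool_rot: [0.989, 0.148, 0.0, -0.0]
ft_force: [0.1, -0.4, -0.7]
grip_width: 0.0136
grip_force: 25.0
time: 5.33
position: [0.4869, -0.3684, 0.0949]
tool_rot: [0.989, 0.148, -0.0, -0.001]
ft_force: [0.4, -0.2, -0.1]
grip_width: 0.014
grip_force: 25.0
```

```bash
python3 -m handwheel '[[0.05,-0.1,0,0.01],[0.1,-0.2,0,0.02],[0.15,-0.3,0,0.03],[0.2,-0.4,0,0.04],[0.25,-0.5,0,0.0524],[0.307,-0.6,0,0.0524],[0.307,-0.63,0,0.0524],[0.307,-0.63,0,0.0524],[0.307,-0.63,0,0.0524],[0.307,-0.63,0,0.0524],[0.307,-0.63,0,0.0524]]'
python3 - <<'E'
from fit import *
c=cam("wrist");save(c,"w2.png");o=robot.get_obs();print(o["position"],o["tool_rot"])
for l in("foot_right","foot_left","packer"):
  for d in vision.look_for("wrist",l)[:2]:print(l,d["conf"],d["point"],onz(c,d["point"],0))
E
```

```text
time: 6.25
position: [0.5201, -0.1629, 0.0954]
tool_rot: [1.0, -0.017, 0.0, 0.0]
ft_force: [-0.0, -0.3, -0.3]
grip_width: 0.014
grip_force: 25.0
[ 0.52001354 -0.16284733  0.09542046] [ 9.99861780e-01 -1.66226609e-02  2.37327014e-04  2.29265789e-04]
foot_right 0.71 [197.7, 573.4] [ 0.54903706 -0.35188344  0.        ]
packer 0.59 [202.1, 323.3] [ 0.55113429 -0.16478272  0.        ]
packer 0.55 [445.8, 520.5] [ 0.3165493  -0.34217482  0.        ]
```

View pics/w2.png

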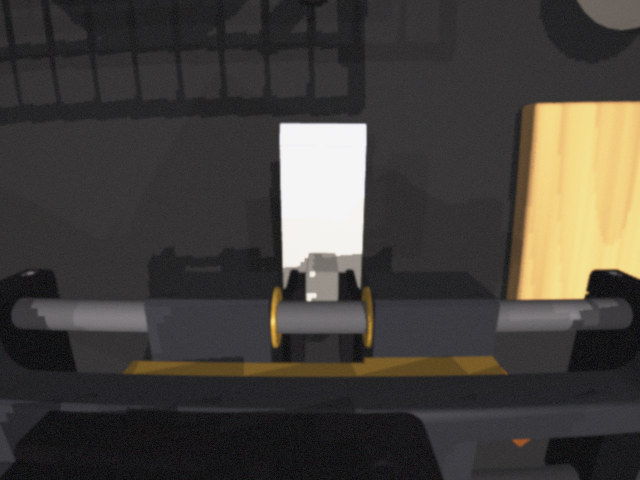

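Wrist view: the packer is held square, with its tip at row 124, columns 280–366. The right foot just shows at the top edge around (0,313). I'll back off and look from higher, so the foot and the deck's front edge come into view.

```bash
python3 - <<'E'
from fit import *
c=cam("wrist");print(onz(c,(0,313),.004),onz(c,(0,320),0),onz(c,(0,320),.15)); print(np.array(c["K"])[0,0])
# tip in hand
for rc in[(124,280),(124,366)]: print(onz(c,rc,.095-.017))
E
python3 -m handwheel '[[-0.1,0,-0.05,0],[-0.2,0,-0.1,0],[-0.3,0,-0.2,0],[-0.3,0,-0.3,0],[-0.3,0,-0.4,0],[-0.3,0,-0.5,0],[-0.3,0,-0.5,0],[-0.3,0,-0.5,0],[-0.3,0,-0.5,0]]'
python3 - <<'E'
from fit import *
c=cam("wrist");save(c,"w3.png");o=robot.get_obs();print(o["position"],o["tool_rot"])
for p in[(.797,-.0157,-.035)]:
    R_=R.from_euler('z',p[2]).as_matrix()
    for q in[(-.14,-.21,.15),(-.14,-.15,.15),(-.1,-.15,0),(-.1,-.15,.008)]: print(q,proj(c,R_@q+[p[0],p[1],0]))
E
```

```text
[ 0.68167682 -0.16177496  0.004     ] [ 6.83025296e-01 -1.66256020e-01 -2.77555756e-17] [ 0.62663173 -0.16504387  0.15      ]
344.0088884290503
[ 0.60108461 -0.14486644  0.078     ]
[ 0.59972454 -0.18555596  0.078     ]
time: 7.25
position: [0.4294, -0.1581, 0.2452]
tool_rot: [1.0, -0.016, -0.0, -0.0]
ft_force: [-0.2, 0.6, -1.0]
grip_width: 0.0139
grip_force: 25.0
[ 0.42903724 -0.15789817  0.24456449] [ 9.99876069e-01 -1.56941775e-02 -1.04671388e-03 -6.65495976e-04]
(-0.14, -0.21, 0.15) [[-99.6370889  411.13948654]]
(-0.14, -0.15, 0.15) [[-101.49913428  315.02530393]]
(-0.1, -0.15, 0) [[-45.60041572 317.8223058 ]]
(-0.1, -0.15, 0.008) [[-49.80636964 317.73173263]]
```

View pics/w3.png

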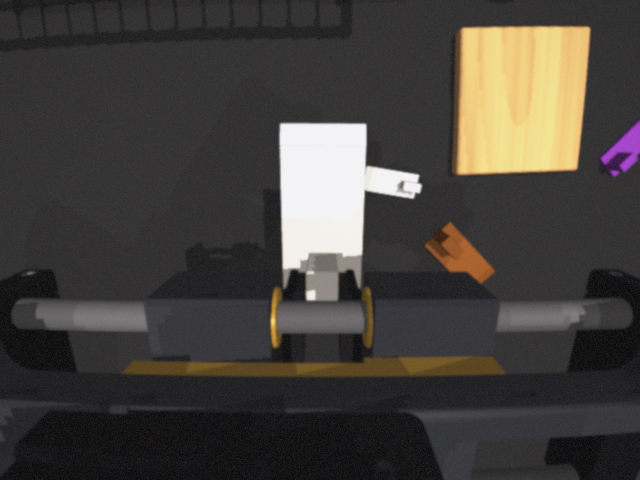

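Not much rack in that view. I'll measure the deck edges precisely in the scene and side pictures instead.

```bash
cat > edges.py <<'E'
from fit import *
p=np.array([.799,-.0157,-.035]);Rz=R.from_euler('z',p[2]).as_matrix()
def W(x,y,z): return Rz@np.array([x,y,z])+[p[0],p[1],0]
def edge(c,g,a,b,z):
    # from outside point a to inside b (rack frame), first crossing of threshold
    t=np.linspace(0,1,161);P=np.array([W(*(np.array(a)*(1-s)+np.array(b)*s),z) for s in t])
    q=proj(c,P).astype(np.float32);v=cv2.remap(g,q[:,1],q[:,0],cv2.INTER_LINEAR).ravel()
    hi=v[:161].max();lo=np.median(v[:30])
    if hi-lo<60:return np.nan
    i=np.argmax(v>lo+.5*(hi-lo));return t[i]*np.linalg.norm(np.subtract(b,a))
for n,zf,zr,zb in(("scene",.15,.15,.15),("side",.138,.138,.15)):
    c=cam(n);g=cv2.cvtColor(c["frame"],cv2.COLOR_RGB2GRAY).astype(np.float32)
    F=[edge(c,g,(-.165,y),(-.125,y),zf)-.165 for y in np.linspace(-.18,.18,13)]
    B=[.125-edge(c,g,(.125,y),(.085,y),zb) for y in np.linspace(-.18,.18,13)]
    Rr=[edge(c,g,(x,-.24),(x,-.19),zr)-.24 for x in np.linspace(-.12,.08,9)]
    L=[.24-edge(c,g,(x,.24),(x,.19),zb) for x in np.linspace(-.12,.08,9)]
    for k,v in zip("FBRL",(F,B,Rr,L)): print(n,k,(np.array(v)*1000).round(1))
E
python3 edges.py
```

```text
scene F [-143.  -143.8 -143.5 -144.2 -144.2 -144.2 -144.8 -145.  -145.  -146.
 -145.8 -146.  -146.5]
scene B [106.8 106.8 106.  105.8 106.  105.3 105.  105.  104.5 104.  104.3 103.8
 104. ]
scene R [-217.2 -218.4 -217.8 -217.5 -217.8 -217.2 -216.9 -216.6 -215.3]
scene L [211.9 221.6 221.2 221.6 221.9 222.5 222.8 222.8 213.4]
side F [-141.5 -142.  -142.  -142.  -143.  -141.3 -142.  -144.5 -143.5 -143.5
 -144.  -141.5    nan]
side B [100.  102.8 102.5 111.2   nan   nan   nan   nan   nan   nan   nan   nan
   nan]
side R [-213.4 -213.4 -212.8 -212.2 -211.9 -210.9 -211.6 -210.6    nan]
side L [209.7 208.4 210.  209.7 211.2   nan   nan   nan   nan]
```

Refined rack: origin (0.7985, -0.0173), yaw -0.026. That puts the right foot at (0.695, -0.165) and the left at (0.702, 0.135). The right-foot estimate agrees with the foot glimpsed at the top of the wrist view. Lowering in front of the right foot.

```bash
python3 -m handwheel '[[0,0,0.1,0],[0,0,0.22,0],[0.05,0,0.34,0],[0.1,0,0.46,0],[0.15,0,0.57,0],[0.25,-0.003,0.66,0],[0.35,-0.003,0.71,-0.0008],[0.43,-0.003,0.725,-0.0008],[0.48,-0.003,0.725,-0.0008],[0.5,-0.003,0.725,-0.0008],[0.5,-0.003,0.725,-0.0008],[0.5,-0.003,0.725,-0.0008],[0.5,-0.003,0.725,-0.0008]]'
python3 - <<'E'
from fit import *
c=cam("wrist");save(c,"w4.png",(0,300,160,480),2);o=robot.get_obs();print(o["position"],R.from_quat(o["tool_rot"]).as_euler('xyz'))
for l in("foot_right","packer"):
  for d in vision.look_for("wrist",l)[:2]:print(l,d["conf"],d["point"],onz(c,d["point"],0))
E
```

```text
time: 8.48
position: [0.578, -0.1616, 0.0277]
tool_rot: [1.0, -0.013, -0.001, -0.001]
ft_force: [-0.3, -0.4, -1.1]
grip_width: 0.0138
grip_force: 25.0
[ 0.57820035 -0.1617413   0.02802222] [-3.14074842e+00  1.97561198e-03 -2.66198145e-02]
foot_right 0.76 [80.1, 319.3] [ 0.67976824 -0.16278619  0.        ]
packer 0.76 [456.4, 484.6] [ 0.44207381 -0.26923158  0.        ]
packer 0.71 [215.0, 320.7] [ 0.61267728 -0.16161194  0.        ]
```

View pics/w4.png

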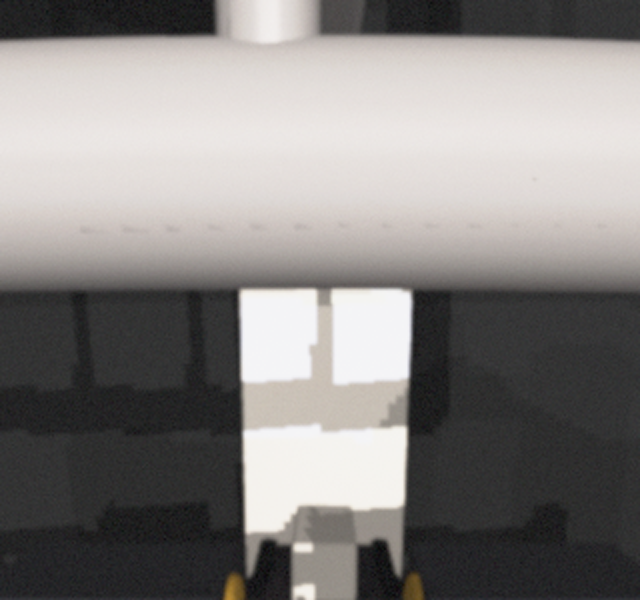

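The wrist crop shows the deck's front rod across the view (full-frame rows ~19–145). The packer tip reaches under it, centred at column ~323, and the leg shows beyond it at column ~294. I'll work out the exact rod position from these tangents.

```bash
python3 - <<'E'
from fit import *
c=cam("wrist");o=robot.get_obs();print(o["position"])
C=np.array(c["cam_to_world"])[:3,3];print("cam",C)
g=cv2.cvtColor(c["frame"],cv2.COLOR_RGB2GRAY)
for col in(180,240,400,460):
    v=g[:,col].astype(int); print(col,[ (r,v[r]) for r in range(0,170,1) if abs(v[min(r+2,479)]-v[max(r-2,0)])>60][::2][:12])
def sl(r,col): _,d=ray(c,(r,col));return d
for r in(18.5,145.5):
    d=sl(r,320);print(r,d, "at z.15",C+d*(.15-C[2])/d[2],"z.144",C+d*(.144-C[2])/d[2],"z.138",C+d*(.138-C[2])/d[2])
# circle radius .006 z .144 tangent
from scipy.optimize import least_squares
def tan(p):
    out=[]
    for r in(18.5,145.5):
        d=sl(r,320);u=np.array([d[0],d[2]]);u/=np.linalg.norm(u);w=np.array([p[0]-C[0],p[1]-C[2]]);out.append(abs(u[0]*w[1]-u[1]*w[0])-.006)
    return out
print(least_squares(tan,[.66,.144]).x)
E
```

```text
[ 0.57905138 -0.16211936  0.02839821]
cam [ 0.64885528 -0.16369553  0.18083265]
180 [(27, np.int64(50)), (29, np.int64(133))]
240 [(25, np.int64(38)), (27, np.int64(105)), (29, np.int64(171))]
400 [(25, np.int64(51)), (27, np.int64(109)), (29, np.int64(169))]
460 [(27, np.int64(63)), (29, np.int64(124)), (31, np.int64(176))]
18.5 [ 0.37447308 -0.00449877 -1.13501086] at z.15 [ 0.65902786 -0.16381774  0.15      ] z.144 [ 0.66100744 -0.16384152  0.144     ] z.138 [ 0.66298701 -0.1638653   0.138     ]
145.5 [ 0.00340521  0.00548121 -1.03589689] at z.15 [ 0.64895663 -0.16353238  0.15      ] z.144 [ 0.64897635 -0.16350063  0.144     ] z.138 [ 0.64899608 -0.16346889  0.138     ]
[0.65497927 0.14312114]
```

The deck's front rod is centred at x≈0.655 here with its front face at ≈0.649, which matches the rack estimate to the millimetre. Setting the blade on the bench, then feeling forward gently.

```bash
python3 -m handwheel '[[0,0.0,0.015,0],[0,0,0.03,0],[0,0,0.035,0],[0,0,0.035,0],[0,0,0.035,0],[0,0,0.035,0]]'
python3 -m handwheel '[[0.015,0,0,0],[0.03,0,0,0],[0.045,0,0,0],[0.055,0,0,0],[0.055,0,0,0],[0.055,0,0,0]]'
```

```text
time: 9.18
position: [0.5795, -0.1621, 0.0175]
tool_rot: [1.0, -0.013, -0.0, -0.0]
ft_force: [-2.0, 0.8, 1.9]
grip_width: 0.0136
grip_force: 25.0
time: 9.68
position: [0.5975, -0.1627, 0.0175]
tool_rot: [1.0, -0.013, 0.001, 0.0]
ft_force: [0.9, -0.5, 0.4]
grip_width: 0.014
grip_force: 25.0
```

```bash
python3 -m handwheel '[[0.007,0,0,0],[0.007,0,0,0],[0.007,0,0,0]]' | grep -E 'pos|ft_'
python3 -m handwheel '[[0.007,0,0,0],[0.007,0,0,0],[0.007,0,0,0]]'| grep -E 'pos|ft_'
```

```text
position: [0.5985, -0.1626, 0.0175]
ft_force: [-0.0, -0.1, 0.5]
position: [0.5993, -0.1624, 0.0175]
ft_force: [-5.1, -0.7, 4.8]
```

```bash
python3 -m handwheel '[[0.005,0,0,0],[0.005,0,0,0],[0.005,0,0,0]]' | grep -E 'pos|ft_'
python3 -m handwheel '[[0.006,0,0,0],[0.006,0,0,0],[0.006,0,0,0]]'| grep -E 'pos|ft_'
```

```text
position: [0.5993, -0.1624, 0.0175]
ft_force: [-7.9, -0.9, 7.3]
position: [0.5995, -0.1623, 0.0175]
ft_force: [-11.0, -2.3, 9.7]
```

Jammed: the force climbs to 11 N while the TCP holds at 0.5994, exactly where the tip meets the right foot's front. So the right foot bears, and the left one should hang. Backing off and shifting 300 mm to the left foot.

```bash
python3 -m handwheel '[[-0.05,0,0,0],[-0.12,0,0,0],[-0.15,0,-0.03,0],[-0.15,-0.05,-0.05,0],[-0.15,-0.15,-0.05,0],[-0.15,-0.27,-0.05,0],[-0.15,-0.39,-0.05,0],[-0.15,-0.51,-0.05,0],[-0.15,-0.63,-0.05,0],[-0.15,-0.75,-0.05,0],[-0.15,-0.87,-0.05,0],[-0.15,-0.95,-0.05,0],[-0.15,-1,-0.05,0],[-0.15,-1,-0.05,0],[-0.15,-1,-0.05,0],[-0.15,-1,-0.05,0]]'
python3 - <<'E'
from fit import *
c=cam("wrist");o=robot.get_obs();p=o["position"];e=R.from_quat(o["tool_rot"]).as_euler('xyz');print(p,e)
yaw=e[2]
# tip pixel check in wrist picture + foot look
for l in("foot_left","packer"):
  for d in vision.look_for("wrist",l)[:3]:print(l,d["conf"],d["point"],onz(c,d["point"],0))
m=[d for d in vision.outline_of("wrist","packer") if abs(d["point"][1]-322)<40]
if m:
    k=m[0]["mask"]
    for r in(130,160,200,230): 
        x=np.flatnonzero(k[r]);print(r,(x.min(),x.max()) if len(x) else None)
    r=np.flatnonzero(k.any(1)).min();print("top",r,onz(c,(r,322),p[2]-.0175+.002))
s=cam("side");save(s,"side5.png",(130,330,190,440),3)
E
```

```text
time: 12.02
position: [0.5675, 0.1384, 0.033]
tool_rot: [1.0, -0.013, 0.001, -0.0]
ft_force: [-0.6, -0.3, -0.3]
grip_width: 0.0139
grip_force: 25.0
[0.56732833 0.13781123 0.03282015] [-3.14155236e+00 -1.04716507e-03 -2.69554304e-02]
packer 0.61 [198.4, 322.8] [0.61037536 0.13705627 0.        ]
130 (np.int64(280), np.int64(364))
160 (np.int64(280), np.int64(364))
200 (np.int64(280), np.int64(363))
230 (np.int64(281), np.int64(361))
top 124 [0.64793107 0.13650904 0.01732015]
```

The packer hasn't shifted in the hand (blade columns 280–364, tip 80.5 mm ahead). Before pushing I want to see the left leg's lateral position from close by.

```bash
python3 -m handwheel '[[0.02,0,0.015,0],[0.04,0,0.02,0],[0.055,0,0.02,0],[0.055,0,0.02,0],[0.055,0,0.02,0]]'
python3 - <<'E'
from fit import *
c=cam("wrist");o=robot.get_obs();print(o["position"],R.from_quat(o["tool_rot"]).as_euler('xyz'))
print(np.array(c["hand_eye"]),c["K"],c["k1"])
a=cv2.resize(c["frame"][0:60,200:440,::-1],(800,200),interpolation=2)
b=cv2.resize(c["frame"][0:300,160:480,::-1],(400,375),interpolation=2)
s=cam("side")["frame"][140:265,290:420,::-1];s=cv2.resize(s,(390,375),interpolation=2)
cv2.imwrite("pics/w6.png",np.vstack([a,np.hstack([b,s,np.zeros((375,10,3),np.uint8)])]))
C=np.array(c["cam_to_world"])[:3,3];print(C)
g=cv2.cvtColor(c["frame"],cv2.COLOR_RGB2GRAY)
for r in(0,5,10): print(r,g[r,220:400:4])
for y in(.1353,.1443): print(y,proj(c,[[.7024,y,0],[.7024,y,.04],[.7024,y,.1]]))
E
```

```text
time: 12.68
position: [0.5838, 0.1378, 0.0264]
tool_rot: [1.0, -0.013, 0.0, -0.0]
ft_force: [-1.1, 0.2, 1.1]
grip_width: 0.0138
grip_force: 25.0
[0.58327688 0.13785301 0.0264358 ] [-3.14157456e+00  2.62495473e-04 -2.63012685e-02]
[[-6.95490536e-04 -9.66373982e-01 -2.57139733e-01  6.99640993e-02]
 [ 9.99999555e-01 -5.08085720e-04 -7.95246239e-04 -2.72286410e-04]
 [ 6.37856249e-04 -2.57140172e-01  9.66373905e-01 -1.52567684e-01]
 [ 0.00000000e+00  0.00000000e+00  0.00000000e+00  1.00000000e+00]] [[344.00888843   0.         321.55873875]
 [  0.         344.00888843 238.1197418 ]
 [  0.           0.           1.        ]] -0.057648062009377485
[0.65369127 0.13617307 0.17898396]
0 [203 203 203 205 203 203 205 207 206 203 206 207 204 206 205 205 205 206
 206 207 207 207 207 208 205 204 206 205 206 206 204 206 206 207 207 205
 205 206 205 205 206 206 206 206 204]
5 [209 208 207 206 207 209 207 207 209 208 208 210 208 209 210 208 207 208
 208 206 208 209 209 209 211 208 208 209 209 207 210 208 208 209 208 209
 209 210 209 208 209 208 207 208 208]
10 [210 211 209 210 209 211 211 209 210 211 210 212 212 213 212 212 210 212
 211 212 211 213 212 212 211 213 211 212 212 211 210 212 213 212 211 211
 211 210 213 212 212 210 212 211 211]
0.1353 [[  42.49380269  320.86329938]
 [  10.55596709  320.57602308]
 [-101.6848259   319.55379485]]
0.1443 [[ 43.08651578 301.95995647]
 [ 11.3657822  295.86279619]
 [-99.89877684 274.25907533]]
```

View pics/w6.png

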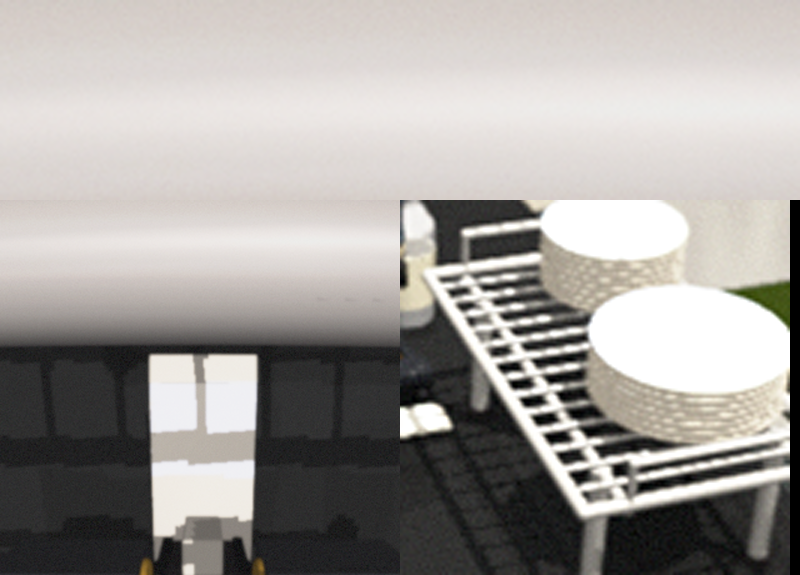

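The left deck rod still hides the leg (rod rows 0–116). Advancing 9 mm, still short of the foot, which should open the view over the rod.

```bash
python3 -m handwheel '[[0.02,0,0,0],[0.037,0,0,0],[0.037,0,0,0],[0.037,0,0,0]]'|grep pos
python3 - <<'E'
from fit import *
c=cam("wrist");o=robot.get_obs();print(o["position"])
g=cv2.cvtColor(c["frame"],cv2.COLOR_RGB2GRAY)
for r in(2,8,14,20,26,32,38): print(r,g[r,220:420:4])
v=g[:,250].astype(int);print(np.abs(np.diff(v)).argsort()[-6:])
for y in(.1353,.1443): print(y,proj(c,[[.7024,y,0],[.7024,y,.04],[.7024,y,.1]]).round(1).tolist())
cv2.imwrite("pics/w7.png",cv2.resize(c["frame"][0:150,160:480,::-1],(800,375),interpolation=2))
E
```

```text
position: [0.595, 0.1376, 0.0267]
[0.59446234 0.1376236  0.02657819]
2 [ 35  26  26  27  39  29  26  33  33  29  28 120 173 191 203 211 221 228
 231 219 214 203 184 160 104  72  73  72  74  73  75  66  28  31  37  32
  35  38  34  32  31  33  35  35  31  34  35  35  30  32]
8 [ 35  32  33  36  30  33  29  33  33  32  27 119 167 189 202 210 222 228
 232 220 215 203 187 160 104  70  75  71  74  75  78  57  32  35  31  36
  35  36  33  29  26  36  33  39  35  35  32  34  35  40]
14 [ 29  30  30  37  35  28  28  30  20  15  30 115 166 190 203 212 223 231
 231 222 215 204 189 161 102  73  71  76  75  74  82  46  33  33  35  30
  31  28  34  20  30  32  26  32  35  36  34  33  46  50]
20 [ 32  29  33  30  30  30  30  26  26  30  32 107 168 191 206 214 223 230
 232 223 216 205 187 163 103  76  72  71  74  76  80  35  33  28  30  33
  30  32  22  21  34  34  28  31  31  38  31  36  44  49]
26 [ 30  31  36  28  33  28  28  28  22  29  23 102 168 189 205 213 222 229
 233 223 218 204 184 164 104  74  76  73  75  79  75  35  29  32  33  33
  33  32  29  29  27  36  38  32  29  22  39  45  46  43]
32 [ 32  29  23  38  36  32  24  36  30  32  27 103 166 190 205 214 222 230
 234 222 217 209 189 163 105  75  74  78  76  79  63  33  33  33  34  33
  35  36  32  27  32  31  28  30  36  47  47  47  48  41]
38 [ 33  36  37  31  35  32  33  35  31  25  33  97 164 190 203 214 223 230
 233 227 218 206 191 163 107  75  74  74  74  79  43  35  34  29  32  32
  33  32  34  23  31  34  40  49  56  51  51  46  46  48]
[222 375 223 105 107 106]
0.1353 [[67.7, 321.3], [43.7, 321.1], [-40.6, 320.5]]
0.1443 [[68.3, 302.6], [44.5, 296.8], [-39.0, 276.3]]
```

That bright column is a deck wire. The shaded leg beside it has its right edge at column 347→340, which puts the leg axis at y≈0.137, so I'll shift 2 mm left. Then lower the blade onto the bench and feel forward.

```bash
python3 -m handwheel '[[0,-0.007,0.015,0],[0,-0.007,0.03,0],[0,-0.007,0.03,0],[0,-0.007,0.03,0],[0,-0.007,0.03,0]]'|grep -E 'pos|ft_'
python3 -m handwheel '[[0.015,0,0,0],[0.03,0,0,0],[0.045,0,0,0],[0.045,0,0,0],[0.045,0,0,0]]'|grep -E 'pos|ft_'
python3 -m handwheel '[[0.01,0,0,0],[0.01,0,0,0],[0.01,0,0,0],[0.01,0,0,0]]'|grep -E 'pos|ft_'
```

```text
position: [0.5941, 0.1398, 0.0172]
ft_force: [0.0, 0.7, 0.0]
position: [0.6087, 0.1392, 0.0174]
ft_force: [-0.5, -0.8, -0.3]
position: [0.6107, 0.1393, 0.0175]
ft_force: [0.2, 1.2, -0.3]
```

The tip is now ~3.5 mm past the foot's front with no force, so it slides in. Continuing to the hand's clearance limit, then releasing.

```bash
python3 -m handwheel '[[0.01,0,0,0],[0.019,0,0,0],[0.019,0,0,0],[0.019,0,0,0]]'|grep -E 'pos|ft_'
```

```text
position: [0.6169, 0.1391, 0.0176]
ft_force: [0.1, 0.1, 0.1]
```

```bash
python3 -m handwheel '[[0,0,0,0],[0,0,0,0],[0,0,0,0],[0,0,0,0],[0,0,0,0]]' 35 | grep -E 'pos|ft_|wid'
```

```text
position: [0.6165, 0.1391, 0.0176]
ft_force: [-0.1, 0.6, 0.2]
grip_width: 0.0296
```

Released; the tip is ~10 mm under the foot and needs ~21 mm more. The moves can't tilt the hand, so I'll retreat straight back, shut the fingers and push the tail from behind. That keeps the hand's body in front of the deck.

```bash
python3 -m handwheel '[[-0.05,0,0,0],[-0.1,0,0,0],[-0.15,0,0,0],[-0.2,0,0,0],[-0.24,0,0,0],[-0.24,0,0.015,0],[-0.24,0,0.015,0],[-0.24,0,0.015,0],[-0.24,0,0.015,0],[-0.24,0,0.015,0],[-0.24,0,0.015,0]]' 0 20
cat > pk.py <<'E'
from fit import *
c=cam("wrist");o=robot.get_obs();p=o["position"]
print(p,R.from_quat(o["tool_rot"]).as_euler('xyz')[2],o["ft_force"].round(1),o["grip_width"])
for d in vision.outline_of("wrist","packer"):
    P=onz(c,d["point"],.006)
    if abs(P[1]-.138)>.03: continue
    k=d["mask"];r=np.flatnonzero(k.any(1));print("conf",d["conf"],"rows",r.min(),r.max())
    # columns across blade
    for q in np.linspace(r.min()+4,r.max()-3,6).astype(int):
        x=np.flatnonzero(k[q]);print(q,x.min(),x.max(),onz(c,(q,x.min()),.006)[:2].round(4),onz(c,(q,x.max()),.006)[:2].round(4))
    x=np.flatnonzero(k[r.max()-1]);print("tail z0/.006/.034",[onz(c,(r.max()+.5,x.mean()),z)[:2].round(4).tolist() for z in(0,.006,.034)])
    # fit: x,y,yaw from front-cut mask: render, clip rows above rod
    top=r.min()+2; m=k.astype(float);m[:top]=0
    def f(s):
        a=render(c,PK,s,0);a[:top]=0;return np.abs(a-m).sum()/m.sum()
    b=min((minimize(f,[x0,.137,-.026],method='Nelder-Mead',options=dict(initial_simplex=[[x0,.137,-.026],[x0+.01,.137,-.026],[x0,.142,-.026],[x0,.137,.05]])) for x0 in(.64,.655,.67)),key=lambda b:b.fun)
    s=b.x;t=s[:2]+.045*np.array([np.cos(s[2]),np.sin(s[2])]);print("pose",s.round(4),b.fun,"tip",t.round(4))
E
python3 pk.py
```

```text
time: 16.0
position: [0.5454, 0.141, 0.0131]
tool_rot: [1.0, -0.013, 0.001, -0.0]
ft_force: [0.6, 0.1, 0.0]
grip_width: 0.0004
grip_force: 0.0
[0.54521181 0.14096137 0.01307975] -0.026282517724704357 [ 0.2 -0.3  0.3] 0.0004897015215595387
conf 0.76 rows 0 168
4 275 369 [0.6745 0.1573] [0.6734 0.1181]
36 275 368 [0.662 0.158] [0.6609 0.1186]
68 276 367 [0.6492 0.1582] [0.6482 0.119 ]
100 277 366 [0.6361 0.1585] [0.635  0.1195]
132 277 365 [0.6225 0.1592] [0.6214 0.1199]
165 280 362 [0.6079 0.1587] [0.6069 0.1213]
tail z0/.006/.034 [[0.6055, 0.1398], [0.6058, 0.1398], [0.6075, 0.1397]]
pose [ 0.6523  0.1384 -0.0311] 0.013981403786684653 tip [0.6973 0.137 ]
```

Fit: packer tip at (0.6973, 0.137), in line with the foot, tail at x 0.607. Pushing slowly first; that also shows how far ahead of the TCP the fingers push.

```bash
python3 -m handwheel '[[0.06,0,0,0],[0.12,0,0,0],[0.16,0,0,0],[0.175,0,0,0],[0.185,0,0,0],[0.195,0,0,0],[0.205,0,0,0],[0.215,0,0,0],[0.223,0,0,0],[0.23,0,0,0],[0.233,0,0,0],[0.233,0,0,0],[0.233,0,0,0],[0.233,0,0,0]]'|grep -E 'pos|ft_'
python3 -m handwheel '[[-0.06,0,0,0],[-0.12,0,0,0],[-0.17,0,0,0],[-0.17,0,0,0],[-0.17,0,0,0]]'|grep -E 'ft_'
python3 pk.py | grep -E 'tail|pose|0\.'
```

```text
position: [0.6143, 0.1392, 0.013]
ft_force: [0.5, 0.6, 0.5]
ft_force: [0.2, -0.3, 0.3]
[0.5647577  0.14056476 0.01332988] -0.026085991647258 [-0.2 -0.3  0.8] 0.0004520252182688356
conf 0.94 rows 0 168
4 275 369 [0.6924 0.1571] [0.6913 0.1179]
36 276 368 [0.6799 0.1573] [0.6788 0.1183]
68 276 367 [0.6671 0.1579] [0.666  0.1188]
100 278 367 [0.6539 0.1578] [0.6529 0.1188]
132 278 366 [0.6403 0.1585] [0.6393 0.1192]
165 302 342 [0.6255 0.1483] [0.625  0.1301]
tail z0/.006/.034 [[0.6233, 0.1393], [0.6237, 0.1393], [0.6254, 0.1392]]
pose [ 0.6705  0.1381 -0.0258] 0.034391764999113644 tip [0.7155 0.1369]
```

Tip now at ≈0.7155, so it needs about 3–5 mm more. I'll give one brisk short push that stops 2 mm short of the deck rod, so the packer slides the rest of the way.

```bash
python3 -m handwheel '[[0.06,0,0,0],[0.11,0,0,0],[0.13,0,0,0],[0.138,0,0,0],[0.138,0,0,0],[0.176,0,0,0],[0.176,0,0,0],[0.17,0,0,0],[0.1,0,0,0],[0,0,0,0],[0,0,0,0],[0,0,0,0]]'|grep -E 'pos|ft_'
python3 pk.py | grep -E 'tail|pose|0\.'
```

```text
position: [0.5597, 0.1407, 0.0128]
ft_force: [1.5, 0.8, -0.0]
[0.56226698 0.14068747 0.01315363] -0.02573612682407833 [ 1.3 -0.6 -0.3] 0.0005832838212019584
```

```bash
python3 pk.py; python3 - <<'E'
from h import *
c=cam("wrist");print([(d["conf"],np.round(d["point"])) for d in vision.look_for("wrist","packer")])
a=cv2.resize(c["frame"][0:300,160:480,::-1],(400,375),interpolation=2)
s=cam("side")["frame"][160:285,230:360,::-1];s=cv2.resize(s,(390,375),interpolation=2)
cv2.imwrite("pics/w8.png",np.hstack([a,s]))
E
```

```text
[0.56448755 0.14055984 0.01340065] -0.026192442620428302 [-0.3 -1.3 -0.9] 0.00037014410090233075
conf 0.86 rows 0 161
4 275 369 [0.6929 0.1571] [0.6919 0.1178]
34 276 368 [0.6812 0.1572] [0.6801 0.1183]
65 277 367 [0.6688 0.1574] [0.6677 0.1187]
96 278 367 [0.6561 0.1577] [0.655  0.1187]
127 278 366 [0.6429 0.1584] [0.6419 0.1191]
158 279 365 [0.6294 0.1587] [0.6283 0.1196]
tail z0/.006/.034 [[0.6271, 0.1428], [0.6274, 0.1427], [0.6284, 0.142]]
pose [ 0.6733  0.1379 -0.0225] 0.041504568844882274 tip [0.7183 0.1369]
[(0.75, array([ 83., 323.]))]
```

View pics/w8.png

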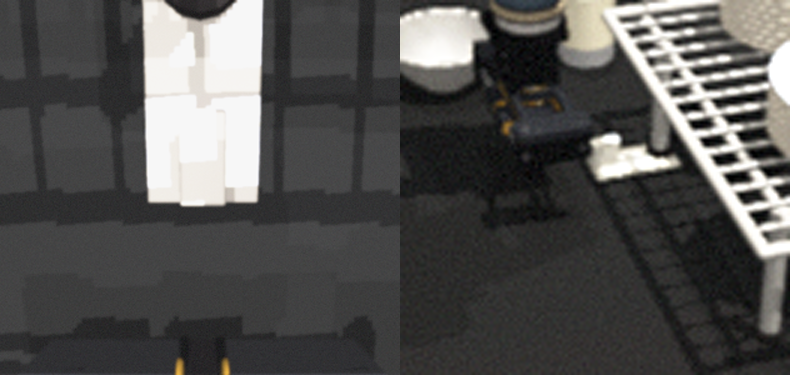

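The foot's black rim overlaps the blade (wrist full-frame row ≈14, col ≈320), well centred across it. The side view shows the packer flat under the left leg. Measuring the margin from tail to foot front in this same picture.

```bash
python3 - <<'E'
from h import *
c=cam("wrist");g=cv2.cvtColor(c["frame"],cv2.COLOR_RGB2GRAY).astype(int)
def cross(col,r0,r1,up):
    v=g[r0:r1,col-1:col+2].mean(1);h=(v.max()+v.min())/2
    for i in range(len(v)-1):
        if (v[i]-h)*(v[i+1]-h)<=0: return r0+i+(h-v[i])/(v[i+1]-v[i])
for col in(305,313,318,321,324,330,338):
    r=cross(col,0,30,1); P=onz(c,(r,col),.008); 
    print("foot",col,round(r,1),P.round(4), "z.011",onz(c,(r,col),.011)[0].round(4))
for col in(285,292,355,361):
    r=cross(col,145,185,0);print("tail",col,round(r,1),onz(c,(r,col),.006).round(4))
E
```

```text
foot 305 11.1 [0.6895 0.1444 0.008 ] z.011 0.6885
foot 313 13.8 [0.6884 0.1411 0.008 ] z.011 0.6874
foot 318 14.3 [0.6881 0.139  0.008 ] z.011 0.6871
foot 321 14.3 [0.6881 0.1378 0.008 ] z.011 0.6871
foot 324 13.9 [0.6882 0.1365 0.008 ] z.011 0.6872
foot 330 12.7 [0.6886 0.134  0.008 ] z.011 0.6876
foot 338 8.8 [0.6901 0.1307 0.008 ] z.011 0.689
tail 285 160.9 [0.6286 0.1558 0.006 ]
tail 292 160.9 [0.6285 0.1526 0.006 ]
tail 355 160.8 [0.6278 0.124  0.006 ]
tail 361 160.7 [0.6278 0.1212 0.006 ]
```

The margin is ~0 mm (foot's back edge 0.7181, tip 0.7182), and I want about 2 mm. Creeping a little further and watching the force.

```bash
python3 -m handwheel '[[0.06,0,0,0],[0.12,0,0,0],[0.16,0,0,0],[0.17,0,0,0],[0.175,0,0,0],[0.177,0,0,0],[0.179,0,0,0],[0.181,0,0,0],[0.181,0,0,0],[0.181,0,0,0]]'|grep -E 'pos|ft_'
python3 -m handwheel '[[0.002,0,0,0],[0.002,0,0,0],[0.002,0,0,0]]'|grep -E 'pos|ft_'
```

```text
position: [0.6173, 0.1392, 0.013]
ft_force: [-1.0, -0.0, 0.8]
position: [0.6182, 0.1391, 0.0131]
ft_force: [-0.2, 0.6, 0.0]
```

```bash
python3 -m handwheel '[[0.002,0,0,0],[0.002,0,0,0],[0.002,0,0,0]]'|grep -E 'pos|ft_'; python3 -m handwheel '[[0.0015,0,0,0],[0.0015,0,0,0],[0.0015,0,0,0]]'|grep -E 'pos|ft_'
```

```text
position: [0.619, 0.1391, 0.013]
ft_force: [0.6, 0.8, 0.8]
position: [0.6195, 0.139, 0.0131]
ft_force: [-0.3, -0.4, -0.0]
```

No contact so far. Retreating slowly and measuring.

```bash
python3 -m handwheel '[[-0.02,0,0,0],[-0.06,0,0,0],[-0.1,0,0,0],[-0.14,0,0,0],[-0.17,0,0,0],[-0.18,0,0,0],[-0.18,0,0,0],[-0.18,0,0,0],[-0.18,0,0,0],[-0.18,0,0,0]]'|grep -E 'time|pos|ft_'
cat > mg.py <<'E'
from h import *
c=cam("wrist");g=cv2.cvtColor(c["frame"],cv2.COLOR_RGB2GRAY).astype(int)
def cross(col,r0,r1):
    v=g[r0:r1,col-1:col+2].mean(1);h=(v.max()+v.min())/2
    for i in range(len(v)-1):
        if (v[i]-h)*(v[i+1]-h)<=0: return r0+i+(h-v[i])/(v[i+1]-v[i])
for col in(313,318,321,324):
    r=cross(col,0,35);print("foot",col,round(r,1),onz(c,(r,col),.008).round(4))
for col in(286,292,355,361):
    r=cross(col,130,185);print("tail",col,round(r,1),onz(c,(r,col),.006).round(4))
E
python3 mg.py
```

```text
time: 21.6
position: [0.5665, 0.1404, 0.0132]
ft_force: [-0.8, -0.2, -0.1]
foot 313 19.1 [0.6885 0.1411 0.008 ]
foot 318 19.8 [0.6882 0.139  0.008 ]
foot 321 19.9 [0.6881 0.1378 0.008 ]
foot 324 19.3 [0.6883 0.1365 0.008 ]
tail 286 161.1 [0.6306 0.1553 0.006 ]
tail 292 161.1 [0.6306 0.1526 0.006 ]
tail 355 161.0 [0.6298 0.1239 0.006 ]
tail 361 161.0 [0.6297 0.1212 0.006 ]
```

The tip is ≈2 mm past the foot's back edge, the blade is centred within 2 mm (5 mm of slack), and the hand is well clear. Handing in.

```bash
python3 -c "
from rig import job
print(job.hand_in())"
```

```text
the job is handed in; nothing more can be done
None
```

The job is handed in: the white packer jammed at the right front foot, slid in under the left one and lies flat there, its tip about 2 mm past the foot's back edge; with no tilt available, I pushed the last stretch from behind with the hand upright and felt no contact with the rack.

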